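Wind up the spring-driven vial rotator

TASK

The spring-driven vial rotator has run low. Wind it for the next run: turn the orange key on its sloping panel clockwise, in as many part turns as you need, until the gauge needle stands in the green band, then let go of the key. Do not wind on into the red, and leave the other things on the bench where they are.

Things in the scene. Friction and masses are not known exactly. Their poses are not given: they have to be found in the camera images.
- rotator: blue wedge-shaped housing fixed to the bench, 200 mm deep (own x), 220 wide (own y); origin: centre of its underside; x points away from its front, z up. Front edge 35 mm high; then a grey panel slopes up at 30 degrees to a flat top 98.5 mm high, at the back, with a carousel of three vials (tops 161 mm up). Key on the panel's right half, gauge on its left (as seen from the front)
- key_grip (a point): middle of the key's orange wing, the point to grip, on the turning axis, 46 mm out from the panel. z: turning axis, out of the panel, 30 degrees from vertical, leaning to the rotator's front; x: along the wing (turns with it); y: across it. Wing: flat plate, 82 mm along x, 12 thick in y, in z from -21 to +17 mm of this point. Below it a 20 mm neck and, on the panel, a 38 mm collar 7 mm high
- winding_key (a joint): how far the key is wound, rad; grows clockwise as seen facing the panel (negative turn about key_grip's z). Gauge: green 3.5 to 4.5, red above; hard stop 4.9. Winding takes about 0.13 N m plus 0.02 per rad wound; an inner brake holds the key where it is left (it does not run back), but turning it back by hand unwinds it
- gauge_center (a point): centre of the round white gauge, 74 mm across, on the panel; its black needle, 33 mm long, shows the winding and turns clockwise by half the key's angle: from the left (run down) over the top to the right, where the green band lies, and after it the red one
- wash_bottle: bystander: white wash bottle with a red spout, 196 mm tall; origin under its centre
- amber_bottle: bystander: amber bottle with a red cap, 58 mm across, 125 mm tall; origin under its centre
- tape: bystander: roll of tape lying flat, 82 mm across, 20 mm high; origin under its centre
- pen: bystander: marker pen, 124 mm long, lying on the bench
- tips: bystander: box of blue pipette tips, 82 x 120 mm, 67 mm high; origin under its centre
- dish: bystander: glass dish, 58 mm across, 15 mm high; origin under its centre

How it is judged:
By the outcome, as a careful person would: the job done as asked, in the order asked, and still so for the second after the job is handed in, with the robot touching nothing.
It also fails if it takes over 64 s, if anything falls off the work surface, if the arm or the gripper's body presses on something with over 40 N, if the wrist force passes 120 N, or if a joint passes its speed limit or range.

ROBOT

A 7-joint arm with a two-finger parallel gripper is mounted at the origin on a cart in front of the work surface, level with it; the furniture and walls round the work are solid. World frame = base frame: x ahead of the robot, y to its left, z up, the work surface at z = 0. Lengths are in m, angles in rad, forces in N, time in s.
With the tool pointing down it reaches from about 0.425 to 0.875 m from the base axis. Payload 4.7 kg.
Tool frame: the origin (TCP) lies midway between the tips of the shut fingers; the grasp point (between the pads) lies 19 mm behind it (tcp_to_grasp is the distance from the TCP to the grasp point, in m); z points along the fingers, y is the line along which they close (so a half turn about z gives the same grasp; the last joint's range is limited). The gripper opens to 87 mm and grips with 3 to 60 N. Pads are 19 mm wide; open, the fingers measure 117 mm over their backs; the gripper's body (75 mm by 190 mm) begins 51 mm behind the grasp point.
Start: joints at [-1.254, 0.321, -0.07, 1.45, 0.023, 1.371, -0.057], TCP at [0.194, 0.62, 0.223] pointing down, gripper open.
Joint ranges: [-2.86, 2.86], [-0.3, 2.09], [-1.38, 1.24], [0.06, 2.45], [-1.56, 4.7], [0.09, 2.05], [-2.69, 2.69]. Speed limits (rad/s): [2.57, 2.57, 3.14, 3.14, 3.14, 3.14, 3.14].

INTERFACE

Orientations are given as a unit quaternion [x, y, z, w].
In Python, from rig import * gives the robot as it stands.
- The arm moves only by the tool play_rows, never from a script. Its argument "targets" is a list of rows, each a list of 4 numbers: the shift along the tool's x, y, z in mm, then the turn about the tool's z in rad. A call has 1 to 20 rows; each row is the pose to reach, as a shift and turn from the pose commanded when the call began, along the tool's axes at that moment; what a row does not reach only later rows make up. A row lasts 1/10 s, in which the tool goes at most 50 mm and 8.59 degrees, less where a joint would pass 70% of its speed; a pose out of reach is approached as far as the arm can. A call with a gripper value outside its range is refused whole. "grip" is the opening, from 0 (shut) to 1 (fully open), set as the call begins (left out, the last holds). The fingers move at their own pace and stop on an object; "squeeze" is the grip in N (left out, the last holds). Time passes only in rows, so rows that repeat a pose let the fingers close. It gives the time, the measured TCP pose, the force, the opening and the grip force at its end, in the units of the state.
- read_state(): the state, without advancing time (a new reading comes with each control period).
- get_image(name): name is "scene" or "top" or "wrist"; returns the picture (400x640x3 uint8, blue, green, red); there is no depth.
- camera_info(name): a dict with "intrinsics" (3x3 intrinsics, pixels), "R" (3x3) and "t" (3): a world point X has camera coordinates R X + t. Camera axes: x right, y down, z forward; pixel columns grow to the right and rows downward; lengths in m; the calibration is good to about 2 mm. A picture is of the moment at which its call begins: read the wrist's pose just before it. camera_info takes no time and is no camera call; for the wrist camera it gives the pose at the moment of the call.
- close_job(): hands the job in; it is judged then, once.
The state is a dict: "clock": time; "qpos": joint angles; "joint_velocities": joint speeds; "effort": joint torques, N m; "ee_pos": TCP position; "orientation": TCP orientation; "force": force on the tool from outside, world axes, zero at the start; "wrist_torque": the same for the moment, N m; "opening": finger opening in m; "finger_force": force on a finger pad.
Only numpy, scipy, OpenCV 4.12 (cv2) and the standard library are available. Lean on these libraries where they do the work, as an engineer would, in place of code of your own. Each camera call takes 0.05 s, during which the arm holds its last target. There are 200 camera calls.

## Working session

There is one attempt and no reset: what is moved stays moved. The work goes in short steps, Python scripts to look and compute and a tool call to move; the robot and the scene stay as the last step left them, time stands still between calls to the robot, and variables do not carry over. Pictures are saved under pics/ and viewed, at most 10 in all, crops included, and the job is handed in when it is done.

Besides the shell and the picture viewer there is one more tool, called after ">>>" as name(argument=value, ...), one argument or row to a line, values as JSON. play_rows: Moves the arm, as the interface text tells. Its arguments: {"type":"object","properties":{"targets":{"type":"array"},"grip":{"type":"number"},"squeeze":{"type":"number"}},"required":["targets"]}

```bash
mkdir -p pics; ls; python3 - <<'E'
from rig import *
import cv2
s=read_state(); print(s)
for n in ("scene","top"):
    cv2.imwrite(f"pics/{n}0.png",get_image(n)); c=camera_info(n); print(n,c)
E
```

```text
pics
{'clock': 0.0, 'qpos': array([-1.25389763,  0.32181866, -0.07011428,  1.45169022,  0.02260126,
        1.37080852, -0.05691504]), 'joint_velocities': array([-0.00047757,  0.00104014, -0.0025283 , -0.00144899,  0.00049271,
       -0.00080006, -0.0005551 ]), 'effort': array([ 4.11750925e-04, -4.91276872e+01, -4.03775359e-01, -3.12528992e+01,
       -6.39540888e-02,  4.35813633e-02,  1.71979000e-04]), 'ee_pos': array([0.19368744, 0.61987819, 0.22145694]), 'orientation': array([ 1.50799725e-01,  9.88563860e-01, -9.63348279e-04, -1.00451047e-04]), 'force': array([-0.99443688, -0.35004397,  0.15200253]), 'wrist_torque': array([-0.03608563, -0.03378346, -0.00304097]), 'finger_force': 0.0, 'opening': 0.08696859622650542}
scene {'intrinsics': array([[391.65398193,   0.        , 318.59248807],
       [  0.        , 391.65398193, 200.07177874],
       [  0.        ,   0.        ,   1.        ]]), 'R': array([[ 0.71475652, -0.69906841, -0.02065131],
       [-0.48317942, -0.47224371, -0.73724048],
       [ 0.50562907,  0.53692573, -0.67531474]]), 't': array([-0.25346657,  0.35240468,  1.03006871])}
top {'intrinsics': array([[426.87261554,   0.        , 317.68940234],
       [  0.        , 426.87261554, 200.07761812],
       [  0.        ,   0.        ,   1.        ]]), 'R': array([[ 0.02101313, -0.99963861,  0.01676597],
       [-0.99231349, -0.02289884, -0.12161239],
       [ 0.12195236, -0.01408164, -0.99243606]]), 't': array([0.06969632, 0.48657539, 1.23971738])}
```

View pics/scene0.png

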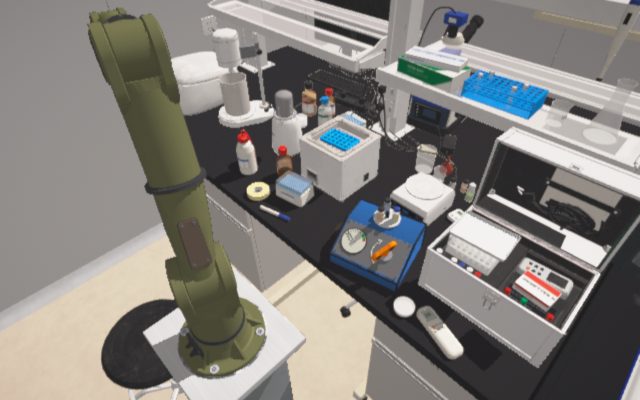

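View pics/top0.png

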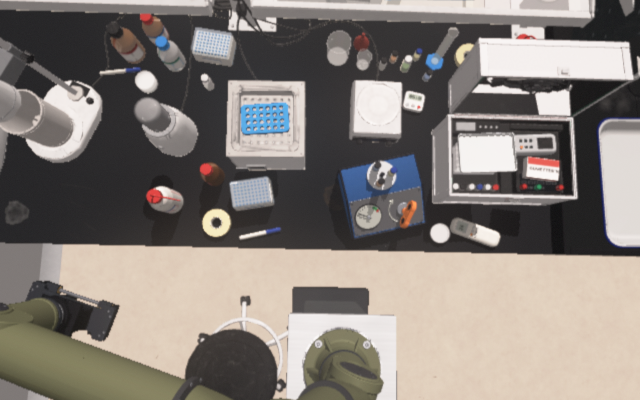

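```bash
python3 - <<'E'
import cv2,numpy as np
a=cv2.imread("pics/scene0.png")[190:300,320:440]; b=cv2.imread("pics/top0.png")[145:245,330:440]
f=lambda i:cv2.resize(i,(400,370),interpolation=cv2.INTER_CUBIC)
cv2.imwrite("pics/crop0.png",np.hstack([f(a),f(b)]))
for n in("scene","top"):
    im=cv2.imread(f"pics/{n}0.png"); h=cv2.cvtColor(im,cv2.COLOR_BGR2HSV)
    m=cv2.inRange(h,(5,170,120),(18,255,255)); 
    k,l,st,c=cv2.connectedComponentsWithStats(m)
    for i in range(1,k):
        if st[i,4]>15: print(n,st[i],c[i])
E
```

```text
scene [371 241  26  20 166] [383.22891566 250.75903614]
top [405 202  10  23  67] [409.14925373 214.59701493]
```

View pics/crop0.png

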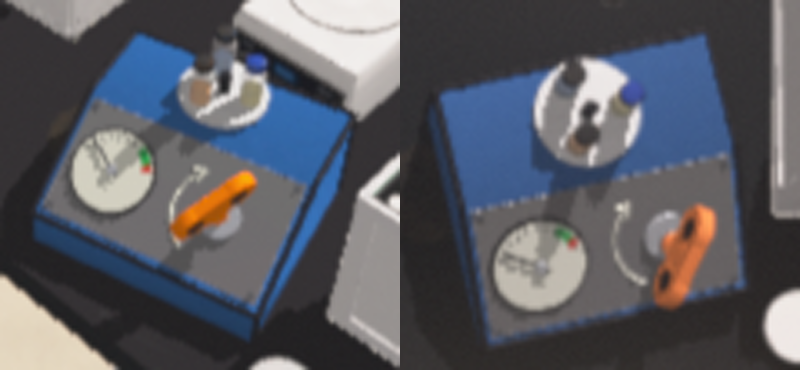

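```bash
cat > h.py <<'E'
import numpy as np
from rig import *
def ray(c,uv):
    d=np.linalg.inv(c["intrinsics"])@np.array([uv[0],uv[1],1.]); R=c["R"]
    return -R.T@c["t"], R.T@d
def onz(c,uv,z):
    o,d=ray(c,uv); return o+d*(z-o[2])/d[2]
def onplane(c,uv,p,n):
    o,d=ray(c,uv); return o+d*(np.dot(n,p-o)/np.dot(n,d))
def tri(rs):
    A=0;b=0
    for o,d in rs:
        d=d/np.linalg.norm(d); M=np.eye(3)-np.outer(d,d); A=A+M; b=b+M@o
    return np.linalg.solve(A,b)
def proj(c,X):
    q=c["intrinsics"]@(c["R"]@np.asarray(X)+c["t"]); return q[:2]/q[2]
def fit2(L,W):
    L=np.array(L);W=np.array(W)[:,:2]; l=L-L.mean(0); w=W-W.mean(0)
    a=np.arctan2((l[:,0]*w[:,1]-l[:,1]*w[:,0]).sum(),(l*w).sum())
    R=np.array([[np.cos(a),-np.sin(a)],[np.sin(a),np.cos(a)]]); t=W.mean(0)-R@L.mean(0)
    return a,t,np.linalg.norm(W-(L@R.T+t),axis=1)
E
python3 - <<'E'
from h import *
ct,cs=camera_info("top"),camera_info("scene")
loc=[(.1,.11,.0985),(.1,-.11,.0985),(-.1+.11,.11,.0985),(.01,-.11,.0985),(-.1,.11,.035),(-.1,-.11,.035)]
T=[(341,169.9),(413.9,155),(349.3,201.8),(419.9,186.9),(355.3,237.7),(424.3,222.6)]
S=[(360.5,201.3),(425,224.2),None,None,(331.4,252.4),(394.4,283)]
for c,P in((ct,T),(cs,S)):
    i=[k for k in range(6) if P[k]]
    print(fit2([loc[k][:2] for k in i],[onz(c,P[k],loc[k][2]) for k in i]))
print("key",tri([ray(cs,(383.2,250.8)),ray(ct,(409.1,214.6))]))
E
```

```text
(np.float64(0.23684196267877258), array([ 0.49191274, -0.1100988 ]), array([0.00329014, 0.00382311, 0.00709716, 0.010169  , 0.00868673,
       0.00632008]))
(np.float64(0.2393860747703537), array([ 0.49442559, -0.1105444 ]), array([0.01012509, 0.00295522, 0.00896763, 0.00773291]))
key [ 0.43978474 -0.17300149  0.11006442]
```

```bash
python3 - <<'E'
from h import *
from scipy.spatial.transform import Rotation as Ro
s=read_state(); R=Ro.from_quat(s["orientation"]).as_matrix(); c=camera_info("wrist")
print("cam in tool",R.T@(-c["R"].T@c["t"]-s["ee_pos"]),"\n axes(cols)",(R.T@c["R"].T).round(3), c["intrinsics"][0,0])
print((R.T@(np.array([.48,-.12,.33])-s["ee_pos"])*1e3).round())
E
```

```text
cam in tool [ 0.08368545 -0.00017725 -0.16300653] 
 axes(cols) [[ 0.    -0.954 -0.301]
 [ 1.     0.     0.   ]
 [ 0.    -0.301  0.954]] 314.06907151009335
[-494. -621. -107.]
```

>>> play_rows(
  targets=[
    [0,0,-50,0],
    [0,0,-100,0],
    [-30,-40,-107,-0.05],
    [-60,-80,-107,-0.1],
    [-95,-120,-107,-0.15],
    [-125,-160,-107,-0.2],
    [-160,-200,-107,-0.25],
    [-190,-240,-107,-0.3],
    [-220,-280,-107,-0.35],
    [-250,-320,-107,-0.4],
    [-285,-360,-107,-0.45],
    [-315,-400,-107,-0.5],
    [-350,-440,-107,-0.54],
    [-380,-480,-107,-0.54],
    [-410,-520,-107,-0.54],
    [-445,-560,-107,-0.54],
    [-475,-600,-107,-0.54],
    [-494,-621,-107,-0.54],
    [-494,-621,-107,-0.54],
    [-494,-621,-107,-0.54],
  ],
)

```text
clock: 2.1
ee_pos: [0.4799, -0.1202, 0.3291]
orientation: [-0.117, 0.993, 0.0, -0.001]
force: [0.6, 0.7, -1.5]
opening: 0.0869
finger_force: 0.0
```

```bash
python3 - <<'E'
from h import *
import cv2,pickle
s=read_state(); c=camera_info("wrist"); im=get_image("wrist"); cv2.imwrite("pics/w1.png",im); pickle.dump(c,open("w1.pkl","wb"))
print(s["clock"],s["qpos"].round(2),s["ee_pos"],s["orientation"].round(3))
E
```

```text
2.1 [-0.66 -0.1   0.8   1.67  0.07  1.54  1.94] [ 0.47991569 -0.12021446  0.32911238] [-0.117  0.993  0.    -0.001]
```

View pics/w1.png

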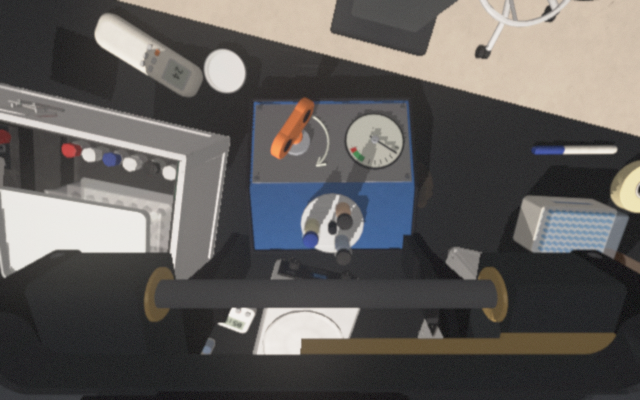

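```bash
python3 - <<'E'
import cv2
im=cv2.imread("pics/w1.png")[90:260,235:425]
cv2.imwrite("pics/w1c.png",cv2.resize(cv2.rotate(im,cv2.ROTATE_180),None,fx=3.5,fy=3.5,interpolation=cv2.INTER_CUBIC))
E
```

```text
(no output)
```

View pics/w1c.png

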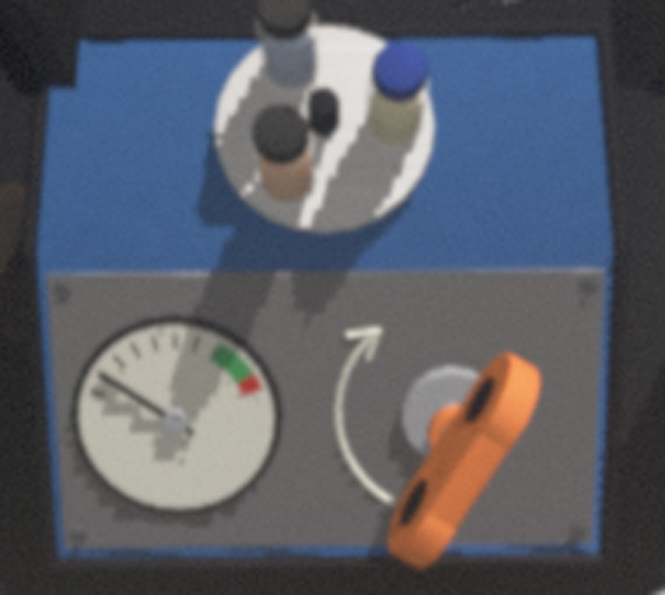

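```bash
cat >> h.py <<'E'
import cv2,pickle
def rot(a,t):
    ex=np.array([np.cos(a),np.sin(a),0]); ey=np.array([-ex[1],ex[0],0]); ez=np.array([0,0,1.])
    n=-.5*ex+np.sqrt(.75)*ez; u=np.sqrt(.75)*ex+.5*ez; r=-ey
    F=np.array([t[0],t[1],0])-.1*ex+.035*ez   # on panel, front edge middle
    return n,u,r,F
def orange(im):
    m=cv2.inRange(cv2.cvtColor(im,cv2.COLOR_BGR2HSV),(4,140,90),(18,255,255))
    k,l,st,c=cv2.connectedComponentsWithStats(m); i=1+st[1:,4].argmax()
    return cv2.minAreaRect(np.argwhere(l==i)[:,::-1].astype(np.float32)), c[i]
E
python3 - <<'E'
from h import *
w=pickle.load(open("w1.pkl","rb")); ct,cs=camera_info("top"),camera_info("scene")
o=lambda x,y:(425-x/3.5-.5,260-y/3.5-.5)
loc=[(.01,.11,.0985),(.01,-.11,.0985),(-.1,.11,.035),(-.1,-.11,.035),(.1,-.11,.0985)]
P=[(47,270),(605,268),(62,550),(597,550),(598,38)]
a,t,e=fit2([l[:2] for l in loc],[onz(w,o(*p),l[2]) for p,l in zip(P,loc)]); print(a,t,e)
a=(a+.238)/2; t=(t+np.array([.493,-.1103]))/2   # average with the fixed cameras
n,u,r,F=rot(a,t)
pl=lambda p,h:(lambda X:np.array([X@u,X@r])*1e3)(onplane(w,o(*p),F+h*n,n)-F)
print("gauge",pl((175,418),.0),"collar",pl((455,415),.007))
def ang(p):
    d=pl(p,.003)-pl((175,418),.003); return np.degrees(np.arctan2(d[0],-d[1]))%360
print("needle",ang((100,375)),"green",ang((213,350)),ang((247,380)),"red end",ang((260,390)))
C=onplane(w,o(455,415),F+.007*n,n); print("K from collar",C+.039*n)
ims=[cv2.imread("pics/%s.png"%x) for x in("w1","top0","scene0")]; cams=[w,ct,cs]
K=tri([ray(c,orange(i)[1]) for c,i in zip(cams,ims)]); d=K-F
print("K tri",K,"in panel u,r,n",d@u,d@r,d@n)
for c,i in zip(cams,ims):
    q=cv2.boxPoints(orange(i)[0]); 
    q=q if np.linalg.norm(q[0]-q[1])<np.linalg.norm(q[1]-q[2]) else np.roll(q,1,0)
    A,B=[onplane(c,(q[j]+q[j+1])/2,K,n) for j in(0,2)]; D=A-B
    print("wing",np.degrees(np.arctan2(D@r,D@u))%180,np.linalg.norm(D),"reproj",proj(c,K)-orange(i)[1])
pickle.dump((a,t),open("pose.pkl","wb"))
E
```

```text
0.24047293599246827 [ 0.49386298 -0.10850151] [0.00871602 0.00835677 0.00764978 0.00603092 0.00235674]
gauge [ 63.43022193 -58.91010753] collar [67.0920881  47.85969881]
needle 32.25904839781811 green 119.35431607758915 151.30865951342432 red end 161.08924813702444
K from collar [ 0.44172413 -0.17127531  0.10838321]
K tri [ 0.4422296  -0.17093161  0.1059281 ] in panel u,r,n 0.06636034928914458 0.047645563763312526 0.04358754585239261
wing 31.098650269147466 0.08340739895066113 reproj [0.27110244 0.37402283]
wing 32.135718314673994 0.08115205498217339 reproj [0.20382325 0.03773927]
wing 29.800666981454867 0.08072718474417201 reproj [-0.09998655  0.05142413]
```

```bash
cat >> h.py <<'E'
from scipy.spatial.transform import Rotation as Ro
K=np.array([.442,-.171,.108])
def tip(deg,back=0,h=-.002,rho=.026):
    a,t=pickle.load(open("pose.pkl","rb")); n,u,r,F=rot(a,t); f=np.radians(deg)
    w=np.cos(f)*u+np.sin(f)*r; p=-np.sin(f)*u+np.cos(f)*r
    off=.021+max(0,-.5*np.sin(f))*(.017-h)/.866+back
    ph=-p[:2]; return K+rho*w-off*p+h*n, np.arctan2(ph[1],ph[0])   # tip, world yaw of tool y
def rel(s,X,yaw):
    R=Ro.from_quat(s["orientation"]).as_matrix(); y=np.arctan2(R[1,1],R[0,1])
    return np.r_[(R.T@(X-s["ee_pos"])*1e3).round(),round(-((yaw-y+np.pi)%(2*np.pi)-np.pi),2)]
E
python3 - <<'E'
from h import *
s=read_state(); X,y=tip(31,.012); print(X,rel(s,X,y))
E
```

```text
[ 0.47249269 -0.1482304   0.12590925] [ 14.   -27.   203.     0.48]
```

>>> play_rows(
  targets=[
    [5,-10,20,0.12],
    [10,-20,45,0.24],
    [14,-27,70,0.36],
    [14,-27,95,0.48],
    [14,-27,120,0.48],
    [14,-27,140,0.48],
    [14,-27,160,0.48],
    [14,-27,180,0.48],
    [14,-27,195,0.48],
    [14,-27,203,0.48],
    [14,-27,203,0.48],
    [14,-27,203,0.48],
  ],
  grip=0,
)

```text
clock: 3.35
ee_pos: [0.4733, -0.1484, 0.127]
orientation: [0.12, 0.993, 0.0, 0.0]
force: [0.5, -0.1, 0.2]
opening: 0.0028
finger_force: 0.0
```

```bash
python3 - <<'E'
from h import *
s=read_state(); print(s["clock"],s["ee_pos"],s["force"].round(1),s["qpos"].round(2),s["opening"])
for d in (31,38,45,52,59,66,73,80,87,94,101,108,115,122,129,136,143,150): print(d,rel(s,*tip(d)))
cv2.imwrite("pics/w2.png",get_image("wrist"))
E
```

```text
3.35 [ 0.47334412 -0.1484343   0.12702513] [ 0.5 -0.1  0.2] [-0.57  0.07  0.86  1.97 -0.06  1.12  1.64] 0.002752886888952589
31 [  1. -12.   4.  -0.]
38 [ -1.   -15.     4.     0.11]
45 [ -3.   -19.     4.     0.23]
52 [ -4.   -23.     4.     0.36]
59 [ -5.   -27.     5.     0.48]
66 [ -6.   -31.     6.     0.62]
73 [ -6.   -34.     7.     0.75]
80 [ -5.   -38.     8.     0.89]
87 [ -4.   -42.    10.     1.03]
94 [ -3.   -46.    11.     1.17]
101 [ -2.   -49.    13.     1.31]
108 [  1.   -52.    15.     1.45]
115 [  3.   -54.    17.     1.58]
122 [  6.   -57.    19.     1.72]
129 [  9.   -59.    21.     1.84]
136 [ 12.   -60.    23.     1.96]
143 [ 15.   -61.    25.     2.08]
150 [ 19.  -61.   27.    2.2]
```

View pics/w2.png

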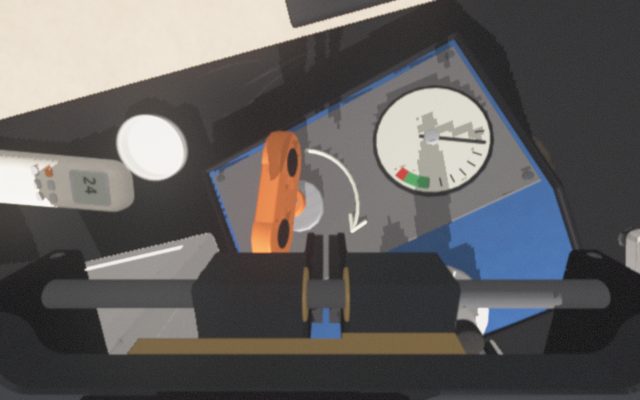

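>>> play_rows(
  targets=[
    [1,-7,4,0],
    [1,-12,4,0],
    [-1,-15,4,0.11],
    [-3,-19,4,0.23],
    [-4,-23,4,0.36],
    [-5,-27,5,0.48],
    [-6,-31,6,0.61],
    [-6,-34,7,0.74],
    [-5,-38,8,0.88],
    [-4,-42,10,1.02],
    [-3,-46,11,1.16],
    [-3,-46,11,1.16],
  ],
)

```text
clock: 4.6
ee_pos: [0.4665, -0.1951, 0.1164]
orientation: [0.646, 0.763, 0.001, 0.002]
force: [4.7, 0.5, 0.6]
opening: 0.0002
finger_force: 1.8
```

```bash
cat > look.py <<'E'
from h import *
def wing():
    a,t=pickle.load(open("pose.pkl","rb")); n,u,r,F=rot(a,t); ct=camera_info("top"); cs=camera_info("scene")
    for nm,c in(("top",ct),("scene",cs)):
        im=get_image(nm); cv2.imwrite("pics/last_%s.png"%nm,im)
        try:
            q=cv2.boxPoints(orange(im)[0]); q=q if np.linalg.norm(q[0]-q[1])<np.linalg.norm(q[1]-q[2]) else np.roll(q,1,0)
            A,B=[onplane(c,(q[j]+q[j+1])/2,K,n) for j in(0,2)]; D=A-B
            print(nm,"wing",np.degrees(np.arctan2(D@r,D@u))%180,np.linalg.norm(D))
        except Exception as e: print(nm,e)
E
python3 - <<'E'
from look import *
s=read_state(); print(s["clock"],s["ee_pos"],s["force"].round(1),s["qpos"].round(2)); wing()
for d in (94,101,108,115,122,129,136,143,150,157,164,171,178,185,192,199,206,213,220,227): print(d,rel(s,*tip(d)))
c=camera_info("wrist"); cv2.imwrite("pics/w3.png",get_image("wrist"))
E
```

```text
4.6 [ 0.46650062 -0.19505987  0.11641028] [4.7 0.5 0.6] [-0.59  0.13  1.    1.97 -0.12  1.1   0.63]
top wing 73.94601275017229 0.05060239876264284
scene wing 87.48752866452652 0.054169591307872265
94 [ 2.   -1.    1.    0.01]
101 [-1.   -4.    2.    0.15]
108 [-3.   -7.    4.    0.29]
115 [ -4.   -10.     6.     0.42]
122 [ -5.   -13.     8.     0.55]
129 [ -5.   -17.    10.     0.68]
136 [ -5.  -20.   12.    0.8]
143 [ -5.   -24.    14.     0.92]
150 [ -4.   -27.    16.     1.03]
157 [ -3.   -31.    18.     1.15]
164 [ -1.   -34.    20.     1.25]
171 [  2.   -37.    21.     1.36]
178 [  4.   -39.    23.     1.47]
185 [  7.   -42.    24.     1.57]
192 [  9.   -44.    25.     1.68]
199 [ 11.   -46.    26.     1.79]
206 [ 14.  -48.   27.    1.9]
213 [ 17.   -50.    28.     2.01]
220 [ 21.   -52.    29.     2.13]
227 [ 25.   -53.    29.     2.25]
```

View pics/w3.png

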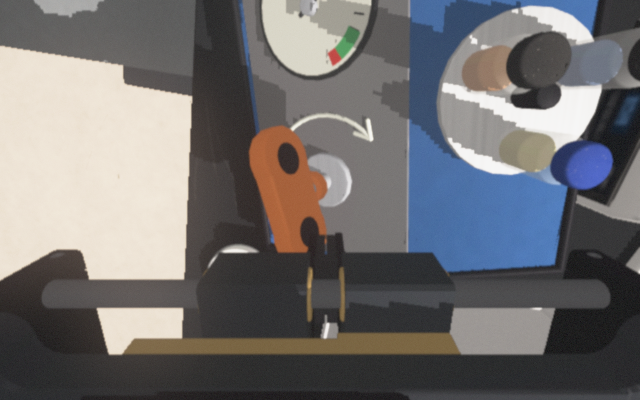

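>>> play_rows(
  targets=[
    [-1,-4,2,0.13],
    [-3,-7,4,0.27],
    [-4,-10,6,0.4],
    [-5,-13,8,0.53],
    [-5,-17,10,0.66],
    [-5,-20,12,0.78],
    [-5,-24,14,0.91],
    [-4,-27,16,1.03],
    [-3,-31,18,1.15],
    [-1,-34,20,1.25],
    [2,-37,21,1.36],
    [4,-39,23,1.47],
    [7,-42,24,1.57],
    [9,-44,25,1.68],
    [11,-46,26,1.79],
    [11,-46,26,1.79],
  ],
)

```text
clock: 6.35
ee_pos: [0.4165, -0.1939, 0.0899]
orientation: [1.0, -0.026, -0.001, 0.001]
force: [-1.0, -5.7, 3.1]
opening: 0.0003
finger_force: 2.9
```

```bash
python3 - <<'E'
from look import *
s=read_state(); print(s["clock"],s["ee_pos"],s["force"].round(1),s["qpos"].round(2)); wing()
for d in (199,206,213,220,227,234,241): print(d,rel(s,*tip(d)))
a=cv2.imread("pics/last_scene.png")[190:300,310:450]; b=cv2.imread("pics/last_top.png")[145:255,330:450]
w=get_image("wrist")
f=lambda i:cv2.resize(i,(400,300),interpolation=cv2.INTER_CUBIC)
cv2.imwrite("pics/c4.png",np.vstack([np.hstack([f(a),f(b)]),np.hstack([f(w),f(w[:200,160:480])])]))
E
```

```text
6.35 [ 0.41645063 -0.19389413  0.08987063] [-1.  -5.7  3.1] [-0.77  0.01  1.17  2.1  -0.01  1.04 -1.22]
top wing 161.8276116506616 0.02386752803967281
scene wing 155.31381789944592 0.025201084743894486
199 [ 2. -2. -0. -0.]
206 [-0.   -5.    1.    0.11]
213 [-3.   -7.    2.    0.22]
220 [ -5.   -10.     3.     0.34]
227 [ -7.   -14.     3.     0.46]
234 [ -8.   -18.     3.     0.58]
241 [-10.   -22.     3.     0.71]
```

View pics/c4.png

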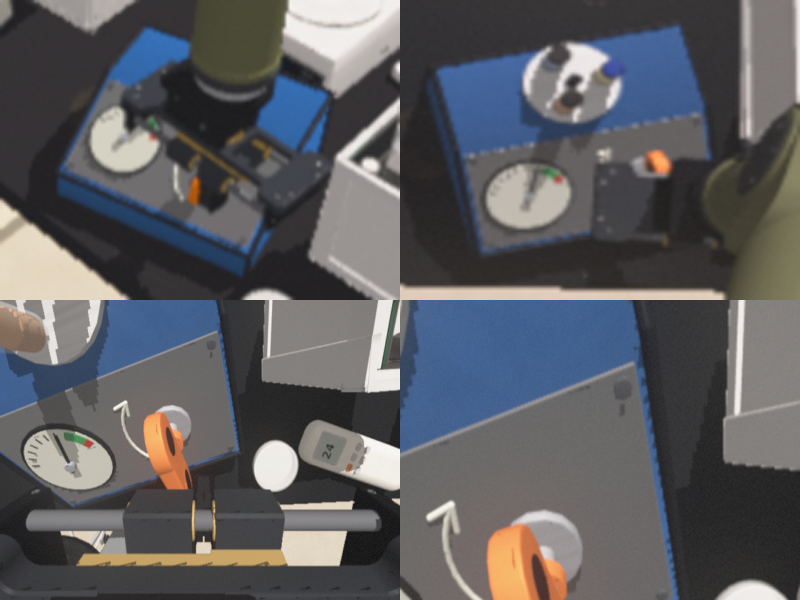

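```bash
python3 - <<'E'
from h import *
a,t=pickle.load(open("pose.pkl","rb")); n,u,r,F=rot(a,t); c=camera_info("wrist")
G=F+.0634*u-.0589*r+.003*n; print("gauge centre px",proj(c,G))
def ang(p):
    d=onplane(c,p,G,n)-onplane(c,(112,222.7),G,n); return np.degrees(np.arctan2(d@u,-d@r))%360
for p in((84.8,177.3),(104,178.7),(132.8,188),(152,194.7)): print(ang(p))
E
```

```text
gauge centre px [114.70690467 217.17914238]
110.25911938745367
123.69525095407403
145.6290432211401
161.52548615210094
```

>>> play_rows(
  targets=[
    [0,-5,1,0.11],
    [-3,-7,2,0.22],
    [-5,-10,2,0.34],
    [-7,-14,2,0.46],
    [-8,-18,2,0.58],
    [-9,-20,2,0.63],
    [-9,-20,2,0.63],
  ],
)

```text
clock: 7.2
ee_pos: [0.4086, -0.1749, 0.0882]
orientation: [0.943, -0.334, 0.0, 0.002]
force: [-2.4, -8.8, 5.5]
opening: 0.0007
finger_force: 4.3
```

```bash
python3 - <<'E'
from look import *
s=read_state(); print(s["clock"],s["ee_pos"],s["force"].round(1)); wing()
for d in (234,241,248,255): print(d,rel(s,*tip(d)))
for bk in (.01,.02,.03): print(bk,rel(s,*tip(236,bk)))
a=cv2.imread("pics/last_scene.png")[190:300,310:450]; b=cv2.imread("pics/last_top.png")[165:235,345:420]
c=camera_info("wrist"); pickle.dump(c,open("w5.pkl","wb")); w=get_image("wrist"); cv2.imwrite("pics/w5.png",w)
f=lambda i:cv2.resize(i,(400,300),interpolation=cv2.INTER_CUBIC)
cv2.imwrite("pics/c5.png",np.vstack([np.hstack([f(a),f(b)]),np.hstack([f(w),f(w[100:300,0:320])])]))
E
```

```text
7.2 [ 0.40859539 -0.17487265  0.08817949] [-2.4 -8.8  5.5]
top wing 151.3394551449701 0.013918312181399802
scene wing 95.75349626586257 0.024054041989637513
234 [ 1.    0.    2.   -0.05]
241 [-3.   -3.    2.    0.08]
248 [-6.   -6.    1.    0.21]
255 [-9.   -9.    0.    0.35]
0.01 [-0.    9.    6.   -0.01]
0.02 [-0.0e+00  1.8e+01  1.0e+01 -1.0e-02]
0.03 [-0.0e+00  2.7e+01  1.4e+01 -1.0e-02]
```

View pics/c5.png

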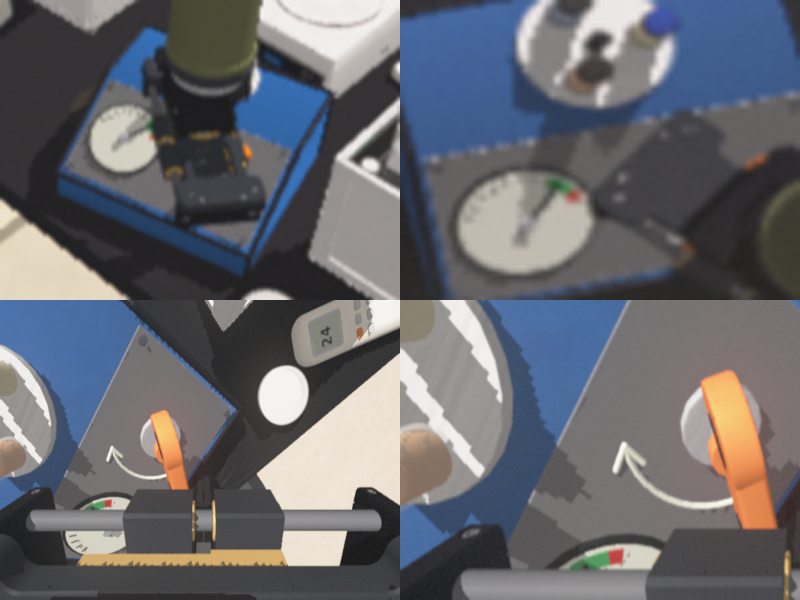

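```bash
cat > ndl.py <<'E'
from h import *
# dark needle pixels on the gauge, resampled to panel coordinates from the top view
def needle(im):
    a,t=pickle.load(open("pose.pkl","rb")); n,u,r,F=rot(a,t); c=camera_info("top"); G=F+.0634*u-.0589*r+.003*n
    A=np.arange(0,181,2); g=cv2.cvtColor(im,cv2.COLOR_BGR2HSV)
    rr=np.linspace(.010,.026,9); m=[]
    for d in np.radians(A):
        P=np.array([proj(c,G+q*(np.sin(d)*u-np.cos(d)*r)) for q in rr],np.float32)
        m.append(cv2.remap(im.max(2),P[None,:,0],P[None,:,1],cv2.INTER_LINEAR).mean())
    return A,np.array(m)
E
python3 - <<'E'
from ndl import *
for f in("top0","last_top"):
    A,m=needle(cv2.imread(f"pics/{f}.png")); i=np.argsort(m)[:8]; print(f,list(zip(A[i],m[i].round())))
a,t=pickle.load(open("pose.pkl","rb")); n,u,r,F=rot(a,t); c=camera_info("top"); G=F+.0634*u-.0589*r+.003*n; print(proj(c,G))
D=lambda p,q:(lambda d:np.degrees(np.arctan2(d@u,-d@r)))(onplane(c,p,G,n)-onplane(c,q,G,n))
print(D((375.4,207),(368.45,218.2)))
E
```

```text
top0 [(np.int64(36), np.float64(134.0)), (np.int64(38), np.float64(136.0)), (np.int64(34), np.float64(136.0)), (np.int64(126), np.float64(139.0)), (np.int64(124), np.float64(139.0)), (np.int64(32), np.float64(139.0)), (np.int64(128), np.float64(139.0)), (np.int64(122), np.float64(139.0))]
last_top [(np.int64(134), np.float64(104.0)), (np.int64(132), np.float64(106.0)), (np.int64(136), np.float64(107.0)), (np.int64(130), np.float64(110.0)), (np.int64(138), np.float64(113.0)), (np.int64(128), np.float64(116.0)), (np.int64(140), np.float64(121.0)), (np.int64(126), np.float64(121.0))]
[367.59119227 217.05984167]
129.0714058844018
```

>>> play_rows(
  targets=[
    [0,6,0,0],
    [0,14,0,0],
    [0,22,-5,0],
    [0,25,-30,0],
    [0,25,-60,0],
    [0,25,-100,0],
    [0,25,-140,0],
    [40,25,-180,0],
    [85,25,-200,0],
    [130,25,-200,0],
    [130,25,-200,0],
    [130,25,-200,0],
  ],
)

```text
clock: 8.55
ee_pos: [0.4951, -0.2732, 0.2867]
orientation: [0.942, -0.334, -0.001, 0.003]
force: [-0.5, 0.3, -0.6]
opening: 0.0008
finger_force: 0.0
```

```bash
python3 - <<'E'
from look import *
from ndl import needle
s=read_state(); print(s["clock"],s["ee_pos"],s["force"].round(1)); wing()
im=cv2.imread("pics/last_top.png")
A,m=needle(im); i=np.argsort(m)[:6]; print(list(zip(A[i],m[i].round())))
a=cv2.imread("pics/last_scene.png")[190:300,310:450]; b=im[165:240,345:430]; w=get_image("wrist")
f=lambda i:cv2.resize(i,(400,300),interpolation=cv2.INTER_CUBIC)
cv2.imwrite("pics/c6.png",np.vstack([np.hstack([f(a),f(b)]),np.hstack([f(w),f(cv2.resize(im,(400,300)))])]))
E
```

```text
8.55 [ 0.49508856 -0.27317707  0.28667723] [-0.5  0.3 -0.6]
top wing 40.96760896300657 0.08060768287766681
scene wing 41.60478329066257 0.0805603862874999
[(np.int64(134), np.float64(107.0)), (np.int64(132), np.float64(109.0)), (np.int64(136), np.float64(110.0)), (np.int64(130), np.float64(113.0)), (np.int64(138), np.float64(115.0)), (np.int64(128), np.float64(119.0))]
```

View pics/c6.png

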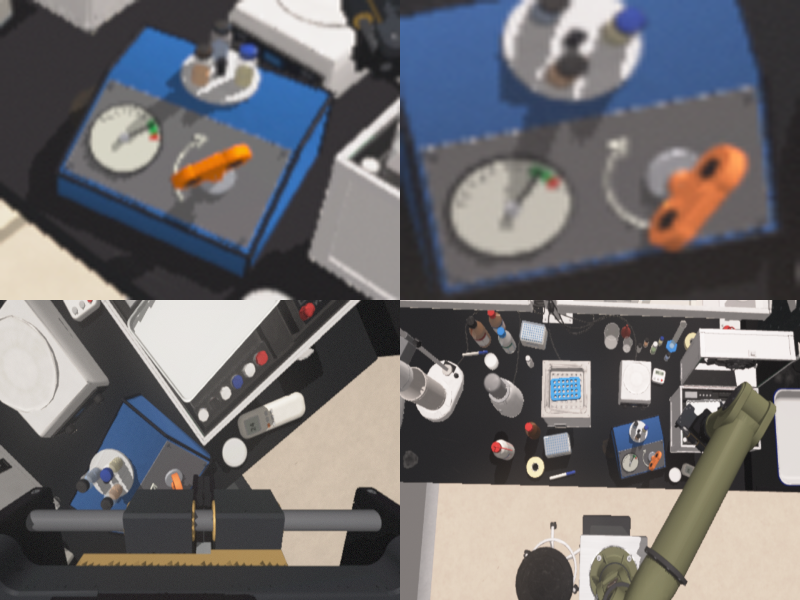

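```bash
python3 - <<'E'
from h import *
a,t=pickle.load(open("pose.pkl","rb")); n,u,r,F=rot(a,t); G=F+.0634*u-.0589*r+.003*n
R1=Ro.from_quat([-.117,.993,0,0]).as_matrix(); off=R1.T@(G-np.array([.48,-.1202,.329])); print(G,off)
s=read_state(); R=Ro.from_quat(s["orientation"]).as_matrix()
print((R.T@(G-s["ee_pos"])*1e3-off*1e3).round(), (R.T@(G-s["ee_pos"])*1e3-[60,0,220]).round(), s["qpos"].round(2))
E
```

```text
[ 0.43420754 -0.06321923  0.06929808] [0.03129479 0.06606356 0.25970192]
[-209. -191.  -41.] [-237. -125.   -1.] [-0.54  0.19  1.15  1.6  -0.18  1.47 -1.63]
```

>>> play_rows(
  targets=[
    [-20,-18,-20,0],
    [-50,-46,-41,0],
    [-80,-73,-41,0],
    [-110,-100,-41,0],
    [-140,-128,-41,0],
    [-170,-155,-41,0],
    [-195,-178,-41,0],
    [-209,-191,-41,0],
    [-209,-191,-41,0],
    [-209,-191,-41,0],
  ],
)

```text
clock: 9.7
ee_pos: [0.4521, 0.0069, 0.3291]
orientation: [0.943, -0.334, 0.0, -0.001]
force: [0.0, -0.5, -1.0]
opening: 0.0008
finger_force: 0.0
```

```bash
python3 - <<'E'
from h import *
s=read_state(); print(s["clock"],s["ee_pos"]); c=camera_info("wrist"); im=get_image("wrist"); cv2.imwrite("pics/w7.png",im)
a,t=pickle.load(open("pose.pkl","rb")); n,u,r,F=rot(a,t); G=F+.0634*u-.0589*r+.003*n; print(proj(c,G))
def prof(im,c,name):
    hsv=cv2.cvtColor(im,cv2.COLOR_BGR2HSV); g0=proj(c,G)
    # refine the centre: white disc centroid (hull) near the predicted place
    m=cv2.inRange(hsv,(15,0,90),(45,80,255)); x,y=g0.astype(int); k=np.zeros_like(m); cv2.circle(k,(x,y),42,255,-1)
    cn=max(cv2.findContours(m&k,cv2.RETR_EXTERNAL,cv2.CHAIN_APPROX_NONE)[0],key=cv2.contourArea); e=cv2.fitEllipse(cv2.convexHull(cn))
    C=onplane(c,e[0],G,n); print(name,"centre shift mm",((C-G)@u*1e3).round(1),((C-G)@r*1e3).round(1),"ellipse",np.round(e[1],1))
    def px(mask):
        v=np.argwhere((mask&k)>0)[:,::-1]; out=[]
        for p in v:
            d=onplane(c,p,C,n)-C; out.append((np.degrees(np.arctan2(d@u,-d@r))%360,np.linalg.norm(d)*1e3))
        return np.array(out)
    gr=px(cv2.inRange(hsv,(45,90,40),(85,255,255))); rd=px(cv2.inRange(hsv,(0,130,80),(8,255,255))|cv2.inRange(hsv,(172,130,80),(180,255,255)))
    for nm,q in(("green",gr),("red",rd)):
        q=q[(q[:,1]<36)] if len(q) else q
        if len(q): print(nm,len(q),np.percentile(q[:,0],[2,50,98]).round(1),"r",np.median(q[:,1]).round(1))
    dk=px(cv2.inRange(hsv,(0,0,0),(180,255,75))); dk=dk[(dk[:,1]>8)&(dk[:,1]<24)]
    print("dark",len(dk),np.histogram(dk[:,0],bins=np.arange(0,361,10)) [0])
    q=dk[(dk[:,0]<175)]; print("needle median",np.median(q[:,0]) if len(q) else None)
prof(cv2.imread("pics/w1.png"),pickle.load(open("w1.pkl","rb")),"before"); prof(im,c,"now")
E
```

```text
9.7 [0.45210668 0.00690929 0.32910503]
[374.94591957 139.02767561]
before centre shift mm 1.6 1.0 ellipse [53.4 57.2]
green 38 [124.6 135.9 147. ] r 30.7
red 12 [152.2 155.  159. ] r 30.6
dark 0 [0 0 0 0 0 0 0 0 0 0 0 0 0 0 0 0 0 0 0 0 0 0 0 0 0 0 0 0 0 0 0 0 0 0 0 0]
needle median None
now centre shift mm 1.2 2.8 ellipse [44.9 59.4]
green 24 [124.4 138.9 147.5] r 29.6
red 10 [153.1 156.4 159.7] r 29.8
dark 0 [0 0 0 0 0 0 0 0 0 0 0 0 0 0 0 0 0 0 0 0 0 0 0 0 0 0 0 0 0 0 0 0 0 0 0 0]
needle median None
```

```bash
python3 - <<'E'
from h import *
a,t=pickle.load(open("pose.pkl","rb")); n,u,r,F=rot(a,t); G0=F+.0634*u-.0589*r+.003*n
for nm,c,sh in(("w1",pickle.load(open("w1.pkl","rb")),(1.6,1.0)),("w7",camera_info("wrist"),(1.4,1.5))):
    im=cv2.imread(f"pics/{nm}.png"); A=np.arange(0,180,3); G=G0+sh[0]*1e-3*u+sh[1]*1e-3*r
    for rr in((.008,.016),(.016,.025),(.027,.033)):
        m=[]
        for d in np.radians(A):
            P=np.array([proj(c,G+q*(np.sin(d)*u-np.cos(d)*r)) for q in np.linspace(*rr,9)],np.float32)
            m.append(cv2.remap(im.max(2),P[None,:,0],P[None,:,1],cv2.INTER_LINEAR).mean())
        m=np.array(m); print(nm,rr,A[m.argmin()],"\n",m.round().astype(int))
E
```

```text
w1 (0.008, 0.016) 27 
 [158 160 161 157 151 142 131 119 109 107 117 136 156 170 180 184 186 187
 188 188 188 188 187 186 184 181 176 169 161 151 145 140 139 138 138 138
 138 139 139 139 139 139 138 139 138 138 139 139 141 144 149 155 160 165
 170 174 177 179 181 182]
w1 (0.016, 0.025) 30 
 [171 156 144 139 140 146 154 155 142 118 106 127 159 179 185 188 188 189
 188 188 188 188 188 188 189 188 188 188 186 180 171 157 145 140 139 139
 138 138 139 139 139 138 138 138 139 142 148 155 163 172 180 184 186 186
 186 188 188 188 187 187]
w1 (0.027, 0.033) 30 
 [184 179 177 176 166 142 120 129 141 133 104 119 166 183 181 164 156 178
 187 184 164 157 180 188 184 164 161 179 186 182 160 160 167 150 135 120
 125 137 139 132 114 105 106 107 111 126 138 139 139 134 133 158 166 167
 174 181 184 187 188 188]
w7 (0.008, 0.016) 147 
 [214 214 215 215 215 215 215 215 215 215 215 215 214 214 214 214 215 215
 215 215 215 215 215 215 214 212 211 208 202 195 185 175 166 161 158 157
 157 157 157 157 157 157 157 155 151 146 131 117 106  99 101 108 121 134
 147 159 169 177 184 190]
w7 (0.016, 0.025) 141 
 [215 215 215 214 214 214 214 214 214 214 213 213 214 213 211 210 211 213
 214 213 212 213 214 215 215 214 214 214 215 214 210 203 188 170 160 157
 157 157 157 158 158 157 156 155 149 133 105  93 109 142 171 192 205 211
 213 213 214 214 214 215]
w7 (0.027, 0.033) 138 
 [215 214 213 207 189 170 171 191 196 189 176 174 195 210 209 195 179 194
 211 212 200 180 189 210 213 207 185 190 210 212 209 183 186 196 169 154
 136 137 154 158 151 129 118 118 116 100  95 121 148 160 157 153 176 191
 194 197 205 212 214 215]
```

```bash
python3 -c "
from rig import *
print(close_job())"
```

```text
the job is handed in; nothing more can be done
None
```

The rotator is wound and handed in at about 10 s on the robot's clock. I estimate the key at 3.7 to 4.0 rad, inside the green band (3.5 to 4.5). The arm pushed the key round with its closed fingers instead of gripping it, never entered the red, touched nothing else on the bench, and is now clear of everything.

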